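# Stand plate cartons in the bench rack and close the bookend

## Robot

A 6-joint arm with a two-finger parallel gripper is mounted at the origin on the work surface. World frame = base frame: x ahead of the robot, y to its left, z up, the work surface at z = 0. Lengths are in mm, angles in rad, forces in N, time in s.
With the tool pointing down it reaches from about 400 to 925 mm from the base axis. Payload 12.5 kg.
Tool frame: the origin (TCP) lies at the very end of the fingers, on their centre line; the grasp point (between the pads) lies behind it (env.grip_depth is the z of the grasp point in the tool frame, in mm); z points along the fingers, y is the line along which they close (so a half turn about z gives the same grasp; the last joint's range is limited). The gripper opens to 95 mm and grips with 3 to 60 N. Pads are 20 mm wide; open, the fingers measure 119 mm over their backs; the gripper's body (75 mm by 180 mm) begins 59 mm behind the grasp point.
Start: joints at [1.182, 0.491, 1.559, -0, 1.092, -0.106], TCP at [174.386, 600.197, 214.661] pointing down, gripper open.
Joint ranges: [-3.1, 3.1], [-0.84, 2.19], [0.05, 2.79], [-1.13, 4.28], [0.06, 2.93], [-2.69, 2.69]. Speed limits (rad/s): [2.22, 2.22, 2.79, 3.14, 3.14, 3.14].

## Interface

Orientations are given as [roll, pitch, yaw] about the fixed x, y, z axes, in that order (R = Rz(yaw) Ry(pitch) Rx(roll)).
In Python, from cell import env, optics gives the robot as it stands.
- The arm moves only by the tool step_arm, never from a script. Its argument "moves" is a list of rows, each an object of numbers: "tx", "ty", "tz": the shift along the tool's x, y, z in mm; "roll": the turn about the tool's z in rad. In form: [{"tx": .., "ty": .., "tz": .., "roll": ..}, ...]. A call has 1 to 12 rows; each row is the pose to reach, as a shift and turn from the pose commanded when the call began, along the tool's axes at that moment; what a row does not reach only later rows make up. A row lasts 1/12 s, in which the tool goes at most 41.7 mm and 7.16 degrees, less where a joint would pass 70% of its speed; a pose out of reach is approached as far as the arm can. A call with a gripper value outside its range is refused whole. "grip" is the finger opening in mm, from 0 to 95.1, set as the call begins (left out, the last holds). The fingers move at their own pace and stop on an object; the grip force is fixed at half the most. Time passes only in rows, so rows that repeat a pose let the fingers close. It gives the time, the measured TCP pose, the force, the opening and the grip force at its end, in the units of the state.
- env.state(): the state, without advancing time (a new reading comes with each control period).
- optics.read_camera(name): name is "side" or "top"; returns a dict with "pixels" (480x640x3 uint8, blue, green, red), "mtx" (3x3 intrinsics, pixels), "view" (4x4, takes a point from world to camera coordinates). Camera axes: x right, y down, z forward; pixel columns grow to the right and rows downward; lengths in mm; the calibration is good to about 2 mm. A picture is of the moment at which its call begins. There is no depth.
- env.job_done(): hands the job in; it is judged then, once.
The state is a dict: "t": time; "joints": joint angles; "qvel": joint speeds; "tau": joint torques, N m; "eef_pos": TCP position; "tcp_rot": TCP orientation; "ft_force": force on the tool from outside, world axes, zero at the start; "moment": the same for the moment, N m; "opening": opening from 0.0 (shut) to 1.0 (fully open); "grip_force": force on a finger pad.
Only numpy, scipy, OpenCV 4.12 (cv2) and the standard library are available. Lean on these libraries where they do the work, as an engineer would, in place of code of your own. Each camera call takes 0.05 s, during which the arm holds its last target. There are 200 camera calls.

## Task

Two flat cartons of TLC plates, one with a green band and one with an orange band, lie on the lab bench: stand both on their short end edge, either end up, in the grey rack beside the blue-banded cartons already standing there, broad faces parallel to those, in either order. Then slide the rack's blue bookend along its track until it stands snug against the row, so that all four cartons stay upright between the end panel and the bookend; slide the bookend back first if it is in the way. Do not knock over the cartons in the rack and leave the glassware and other things on the bench where they are.

Things in the scene. Friction and masses are not known exactly. Their poses are not given: they have to be found in the camera images.
- green_carton: white carton with a green band, lying flat: 116 long (its x) x 62 wide (its y) x 28 mm thick (its z), about 0.25 kg, stiff, plain box. Origin: centre of the broad face it lies on at the start.
- green_mid (a point): the centre of the green-banded carton's volume (14 mm from its origin along its z), axes as the carton's
- orange_carton: white carton with an orange band, lying flat: 104 long (its x) x 56 wide (its y) x 24 mm thick (its z), about 0.19 kg, stiff, plain box. Origin: centre of the broad face it lies on at the start.
- orange_mid (a point): the centre of the orange-banded carton's volume (12 mm from its origin along its z), axes as the carton's
- rack: grey steel rack, fixed. Floor plate 92 (its x) x 330 (its y) mm, 8 mm thick, no side walls; origin: centre of its underside. Cartons stand in a row along its y on the plate, thickness along y, width along x, centred at about x = 0. Fixed end panel at the +y end, inner face at y = +160 mm, top 100 mm over the bench.
- bookend (a joint): position (m) of the blue bookend, 0 (open) to 0.17, grows towards the rack's +y. Its upright panel (90 wide, 4 thick, top 94 mm over the bench) has its face to the row at rack y = -65 mm + joint; behind it an 80 mm foot, 14 mm over the bench, carries the grip. Slides at 1.5 N, stays put; pushing cartons along adds up to 12 N. Reads 0.119 with all four cartons (106 mm thick in all) tight.
- bookend_grip (a point): centre of the top of the bookend's black grip, 88 mm over the bench: an upright block 30 (rack x) x 20 (rack y) mm, 74 mm tall, standing on the foot, its centre 55 mm behind the panel's face; free on both x sides; axes as the rack's
- row_carton1: blue-banded carton standing in the rack next to the end panel: 62 wide (its x) x 28 thick (its y) x 116 mm tall (its z), 0.25 kg, loose. Origin: centre of its underside.
- row_carton2: blue-banded carton standing in the rack beside the first, on the bookend's side: 60 wide (its x) x 26 thick (its y) x 110 mm tall (its z), 0.22 kg, loose. Origin: centre of its underside.
- amber_bottle: bystander: amber glass bottle with a black cap, diameter 64, 130 mm tall; origin at the centre of its underside
- flask: bystander: stoppered conical glass flask, diameter 74 at the foot, 120 mm tall; origin at the centre of its underside
- red_cap_jar: bystander: white jar with a red cap, diameter 60, 65 mm tall; origin at the centre of its underside
- dish: bystander: white porcelain dish, diameter 86, 36 mm tall; origin at the centre of its underside
- beaker: bystander: glass beaker, diameter 70, 88 mm tall; origin at the centre of its underside. Beyond it, along the far edge (x over 0.77 m) and the sides (y beyond +-0.45 m) of the bench, stands fixed equipment, up to 195 mm tall: stirrer, tube rack, water bath, controller, boxes
- wash_bottle: bystander: white plastic wash bottle with a blue cap, diameter 68, 150 mm tall; origin at the centre of its underside
- spatula: bystander: thin steel laboratory spatula lying flat, 180 mm long along its x, 7 mm high; origin at the middle of its underside
Things that resemble listed ones, but are neither listed nor needed, are in the scene too. What is shaped like the orange_carton but yellow is not meant.

How it is judged:
By the outcome, as a careful person would: the job done as asked, in the order asked, and still so for the second after the job is handed in, with the robot touching nothing.
It also fails if it takes over 72 s, if anything falls off the work surface, if the arm or the gripper's body presses on something with over 40 N, if the wrist force passes 120 N, or if a joint passes its speed limit or range.

## Working session

There is one attempt and no reset: what is moved stays moved. The work goes in short steps, Python scripts to look and compute and a tool call to move; the robot and the scene stay as the last step left them, time stands still between calls to the robot, and variables do not carry over. Pictures are saved under pics/ and viewed, at most 10 in all, crops included, and the job is handed in when it is done.

Besides the shell and the picture viewer there is one more tool, called after ">>>" as name([rows], argument=value, ...), one row to a line, values as JSON. step_arm: Moves the arm, as the interface text tells. Its arguments: {"type":"object","properties":{"moves":{"type":"array"},"grip":{"type":"number"}},"required":["moves"]}

```bash
ls; mkdir -p pics; python3 - <<'E'
from cell import env, optics
import cv2
s=env.state();print(s, env.grip_depth)
for n in("top","side"):
    d=optics.read_camera(n);cv2.imwrite(f"pics/{n}0.png",d["pixels"]);print(d["mtx"].tolist(),d["view"].tolist())
E
```

```text
pics
{'t': 0.0, 'joints': array([ 1.18240843e+00,  4.91549425e-01,  1.55947984e+00, -2.18124767e-05,
        1.09171763e+00, -1.05574583e-01]), 'qvel': array([ 1.07632205e-03,  3.19232781e-04,  3.08633843e-05,  4.12998297e-04,
        1.66155337e-04, -5.11078072e-04]), 'tau': array([-2.90636108e-04, -6.12634492e+01, -2.58185291e+01,  6.92486647e-02,
        4.80933767e-02, -7.51520224e-05]), 'eef_pos': array([174.27866106, 599.93433603, 214.05758796]), 'tcp_rot': array([-3.14044280e+00, -1.02394527e-04,  2.85878935e+00]), 'ft_force': array([ 0.70626624,  0.18863421, -0.53543847]), 'moment': array([ 0.0057736 , -0.01498311,  0.00745718]), 'grip_force': 0.0, 'opening': 0.9984118710900961} -18.8
[[451.7788996163445, 0.0, 309.907123776047], [0.0, 451.7788996163445, 239.73080144190394], [0.0, 0.0, 1.0]] [[0.0019741734123174728, -0.9999552237541094, 0.00925489741739701, -35.33007035642291], [-0.9954141941139558, -0.002850166027205187, -0.09561620526919738, 555.6331132483347], [0.09563830192868346, -0.009023693284116445, -0.9953752499252289, 1056.817541234618], [0.0, 0.0, 0.0, 1.0]]
[[454.5776357558661, 0.0, 320.8557466773415], [0.0, 454.5776357558661, 242.38907830876445], [0.0, 0.0, 1.0]] [[0.8036438516109627, -0.5950945600733262, -0.004361689928368342, -455.64581376216387], [-0.3464651742696323, -0.46189877750607394, -0.8164627378862476, 237.58525281303963], [0.4838578745729062, 0.6576564330328779, -0.5773816530720917, 793.5884677052677], [0.0, 0.0, 0.0, 1.0]]
```

View pics/top0.png

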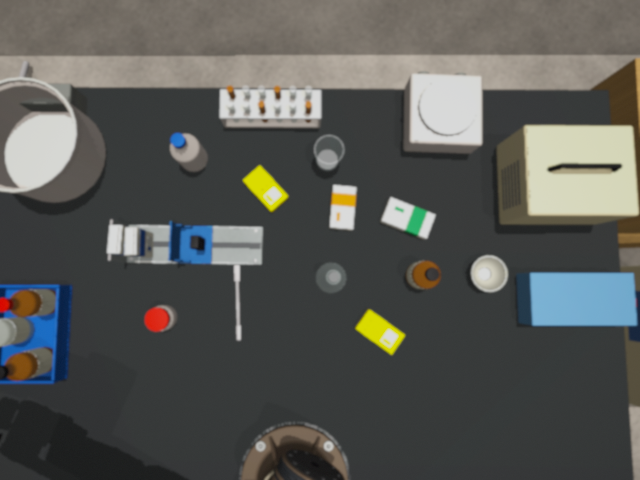

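View pics/side0.png

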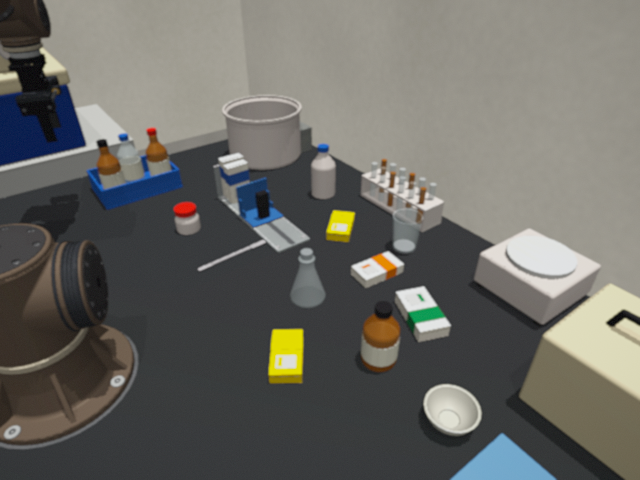

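The top view shows the orange carton at (343,207), the green one at (408,218), and the rack from (108,243) to (263,245). The rack's row is on the left, the blue panel is at about (172,242) and the black grip at (197,243). The yellow boxes are decoys. Next I measure by casting rays.

```bash
cat > h.py <<'E'
import cv2, numpy as np
def ray(d,p,z):
    R=d["view"][:3,:3];t=d["view"][:3,3];C=-R.T@t
    P=cv2.undistortPoints(np.float32(p).reshape(-1,1,2),d["mtx"],None).reshape(-1,2)
    D=np.c_[P,np.ones(len(P))]@R
    return (C+D*((z-C[2])/D[:,2])[:,None])[:,:2]
def blobs(m,roi,amin=30):
    x0,y0,x1,y1=roi;k=np.zeros(m.shape,np.uint8);k[y0:y1,x0:x1]=m[y0:y1,x0:x1]
    cs,_=cv2.findContours(k,cv2.RETR_EXTERNAL,cv2.CHAIN_APPROX_NONE)
    return sorted([c for c in cs if cv2.contourArea(c)>amin],key=cv2.contourArea)[::-1]
def rect(d,c,z):
    w=ray(d,c.reshape(-1,2),z).astype(np.float32)
    (cx,cy),(a,b),th=cv2.minAreaRect(w)
    if a<b:a,b,th=b,a,th+90
    return [round(float(v),1) for v in (cx,cy,a,b,(th+90)%180-90)]
E
python3 - <<'E'
from cell import env, optics
from h import *
d=optics.read_camera("top");im=d["pixels"];hsv=cv2.cvtColor(im,cv2.COLOR_BGR2HSV);cv2.imwrite("pics/t.png",im)
R=d["view"][:3,:3];print("cam",-R.T@d["view"][:3,3])
V=hsv[...,2]
for n,roi,z,th in(("orange",(322,178,364,236),24,190),("green",(375,190,440,245),28,190)):
    m=((V>th)|((hsv[...,1]>130)&(V>110))).astype(np.uint8)
    for c in blobs(m,roi)[:2]: print(n,rect(d,c,z))
blk=((V<35)).astype(np.uint8)
for c in blobs(blk,(186,230,208,256),20)[:2]: print("grip",cv2.boundingRect(c),rect(d,c,88))
blue=(abs(hsv[...,0].astype(int)-108)<12)&(hsv[...,1]>140)&(V>60)
for c in blobs(blue.astype(np.uint8),(150,215,220,275),20)[:3]: print("blue",cv2.boundingRect(c),rect(d,c,94),rect(d,c,14))
gr=((V>110)&(hsv[...,1]<60)).astype(np.uint8)
for c in blobs(gr,(205,215,275,275))[:2]: print("plate",cv2.boundingRect(c),rect(d,c,8),ray(d,[(c[:,0,0].max(),245)],8))
w=((V>170)&(hsv[...,1]<50)).astype(np.uint8)
for c in blobs(w,(100,210,150,270)): print("row",cv2.boundingRect(c),rect(d,c,120))
cv2.imwrite("pics/rackcrop.png",cv2.resize(im[205:285,95:275],None,fx=4,fy=4,interpolation=cv2.INTER_NEAREST))
cv2.imwrite("pics/cart.png",cv2.resize(im[175:250,315:445],None,fx=6,fy=6,interpolation=cv2.INTER_NEAREST))
E
```

```text
cam [ 452.08260024  -24.20844444 1105.38453022]
orange [636.2, -115.3, 102.9, 60.8, -0.1]
green [610.9, -271.0, 113.3, 65.1, 68.3]
grip (198, 238, 6, 11) [541.4, 213.0, 22.9, 10.4, -5.6]
blue (169, 221, 43, 43) [542.7, 236.8, 97.7, 92.3, 87.5] [549.9, 257.5, 105.4, 99.6, 87.5]
plate (211, 225, 52, 50) [532.9, 143.9, 121.9, 118.5, 88.8] [[544.29764887  82.48498416]]
row (107, 224, 16, 30) [547.8, 393.6, 63.7, 28.6, -2.5]
row (124, 226, 13, 29) [545.0, 359.6, 61.8, 26.1, 2.2]
```

View pics/rackcrop.png

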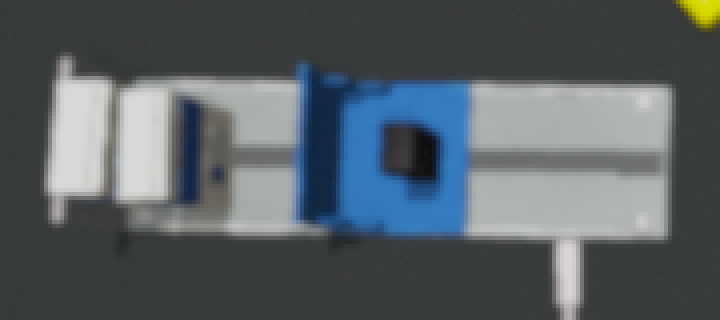

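View pics/cart.png

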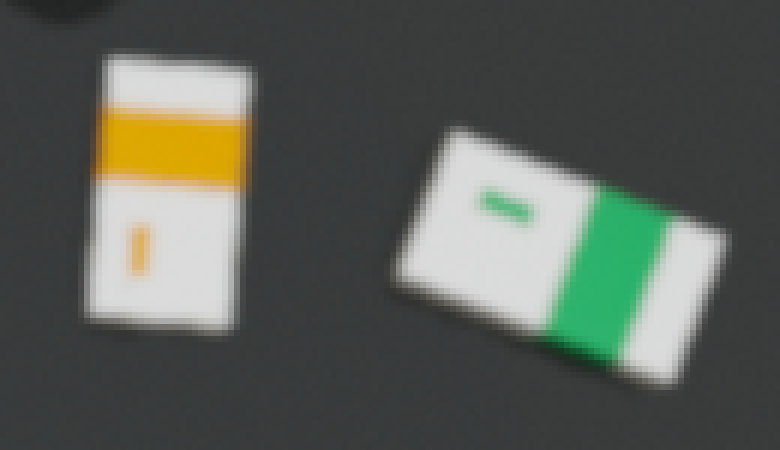

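Crop corners. Orange: (106,58),(254,70),(232,330),(87,318). Green: (452,128),(728,236),(676,384),(395,282). The right end of the rack plate is at (673,88),(668,240). The grip top is about (385–413, 126–172), and the row cartons stand at the left, next to the end panel.

```bash
python3 - <<'E'
from cell import optics
from h import *
d=optics.read_camera("top")
def q(p,f,o,z): return ray(d,(np.array(p)+.5)/f-.5+np.array(o),z)
for n,p,z in(("orange",[(106,58),(254,70),(232,330),(87,318)],24),("green",[(452,128),(728,236),(676,384),(395,282)],28)):
    w=q(p,6,(315,175),z);e=[w[i]-w[i-1] for i in range(4)]
    print(n,w.mean(0),[np.linalg.norm(v).round(1) for v in e],[np.degrees(np.arctan2(v[1],v[0])).round(1) for v in e])
P=q([(673,88),(668,240),(130,80),(125,235)],4,(95,205),8);print("plate\n",P, (P[0]+P[1])/2,(P[2]+P[3])/2)
print("panel top",q([(65,55),(55,225)],4,(95,205),100))
print("bookend top",q([(300,62),(299,225)],4,(95,205),94))
print("blue foot end",q([(469,83),(466,236)],4,(95,205),14))
print("grip",q([(384,126),(413,128),(410,175),(384,172)],4,(95,205),88))
E
```

```text
orange [ 636.34610582 -113.76970644] [np.float64(106.6), np.float64(60.3), np.float64(106.7), np.float64(58.5)] [np.float64(-4.3), np.float64(-94.5), np.float64(174.8), np.float64(85.4)]
green [ 610.26599563 -271.35062841] [np.float64(67.2), np.float64(118.9), np.float64(64.0), np.float64(119.3)] [np.float64(-20.8), np.float64(-111.5), np.float64(159.5), np.float64(70.0)]
plate
 [[589.38097768  80.89349021]
 [496.53900898  82.81545405]
 [593.25790432 411.7345823 ]
 [498.78920255 410.91943501]] [542.95999333  81.85447213] [546.02355343 411.32700865]
panel top [[595.3947253  411.96936497]
 [500.32023206 413.31200201]]
bookend top [[592.70915096 282.63225838]
 [500.93743816 280.2903708 ]]
blue foot end [[591.30147903 204.14380532]
 [498.41817713 203.84080104]]
grip [[557.24572403 236.00591873]
 [556.15838513 219.63900975]
 [529.54263223 220.64282302]
 [531.19778072 235.29840884]]
```

>>> step_arm([
  {"tx":-458,"ty":-255,"tz":0,"roll":1.288},
  {"tx":-458,"ty":-255,"tz":0,"roll":1.288},
  {"tx":-458,"ty":-255,"tz":0,"roll":1.288},
  {"tx":-458,"ty":-255,"tz":0,"roll":1.288},
  {"tx":-458,"ty":-255,"tz":0,"roll":1.288},
  {"tx":-458,"ty":-255,"tz":0,"roll":1.288},
  {"tx":-458,"ty":-255,"tz":0,"roll":1.288},
  {"tx":-458,"ty":-255,"tz":0,"roll":1.288},
  {"tx":-458,"ty":-255,"tz":0,"roll":1.288},
  {"tx":-458,"ty":-255,"tz":0,"roll":1.288},
  {"tx":-458,"ty":-255,"tz":0,"roll":1.288},
  {"tx":-458,"ty":-255,"tz":0,"roll":1.288},
], grip=60)

```text
t: 1.2
eef_pos: [527.2, 242.9, 214.7]
tcp_rot: [3.142, -0.0, 1.568]
ft_force: [-0.3, -0.1, 0.6]
opening: 0.632
grip_force: 0.0
```

>>> step_arm([
  {"tx":-16,"ty":16.5,"tz":0},
  {"tx":-16,"ty":16.5,"tz":40},
  {"tx":-16,"ty":16.5,"tz":80},
  {"tx":-16,"ty":16.5,"tz":120},
  {"tx":-16,"ty":16.5,"tz":145},
  {"tx":-16,"ty":16.5,"tz":160},
  {"tx":-16,"ty":16.5,"tz":160},
  {"tx":-16,"ty":16.5,"tz":160},
])

```text
validation failed for argument at $.mo...
```

>>> step_arm([
  {"tx":0},
  {"tx":0},
  {"tx":0},
  {"tx":0},
  {"tx":0},
], grip=20)

```text
validation failed for argument at $.mo...
```

Every row needs all four fields.

>>> step_arm([
  {"tx":-16,"ty":16.5,"tz":0,"roll":0},
  {"tx":-16,"ty":16.5,"tz":40,"roll":0},
  {"tx":-16,"ty":16.5,"tz":80,"roll":0},
  {"tx":-16,"ty":16.5,"tz":120,"roll":0},
  {"tx":-16,"ty":16.5,"tz":145,"roll":0},
  {"tx":-16,"ty":16.5,"tz":160,"roll":0},
  {"tx":-16,"ty":16.5,"tz":160,"roll":0},
  {"tx":-16,"ty":16.5,"tz":160,"roll":0},
])

```text
t: 1.87
eef_pos: [542.4, 228.7, 54.3]
tcp_rot: [-3.14, 0.0, 1.571]
ft_force: [-0.1, 0.3, 0.6]
opening: 0.633
grip_force: 0.0
```

>>> step_arm([
  {"tx":0,"ty":0,"tz":0,"roll":0},
  {"tx":0,"ty":0,"tz":0,"roll":0},
  {"tx":0,"ty":0,"tz":0,"roll":0},
  {"tx":0,"ty":0,"tz":0,"roll":0},
  {"tx":0,"ty":0,"tz":0,"roll":0},
], grip=20)

```text
t: 2.28
eef_pos: [546.9, 229.2, 55.8]
tcp_rot: [3.131, -0.002, 1.571]
ft_force: [33.0, -2.1, -20.1]
opening: 0.34
grip_force: 16.2
```

>>> step_arm([
  {"tx":0,"ty":4,"tz":0,"roll":0},
  {"tx":0,"ty":4,"tz":0,"roll":0},
  {"tx":0,"ty":4,"tz":0,"roll":0},
])

```text
t: 2.53
eef_pos: [548.0, 229.0, 55.7]
tcp_rot: [3.138, -0.001, 1.57]
ft_force: [5.3, -1.0, 3.6]
opening: 0.315
grip_force: 30.0
```

>>> step_arm([
  {"tx":-10,"ty":0,"tz":0,"roll":0},
  {"tx":-25,"ty":0,"tz":0,"roll":0},
  {"tx":-40,"ty":0,"tz":0,"roll":0},
  {"tx":-55,"ty":0,"tz":0,"roll":0},
  {"tx":-70,"ty":0,"tz":0,"roll":0},
  {"tx":-75,"ty":0,"tz":0,"roll":0},
  {"tx":-75,"ty":0,"tz":0,"roll":0},
])

```text
t: 3.12
eef_pos: [547.1, 152.7, 55.6]
tcp_rot: [3.139, -0.0, 1.569]
ft_force: [1.1, -1.5, 6.0]
opening: 0.317
grip_force: 30.0
```

>>> step_arm([
  {"tx":0,"ty":0,"tz":0,"roll":0},
  {"tx":0,"ty":0,"tz":0,"roll":0},
  {"tx":0,"ty":0,"tz":0,"roll":0},
  {"tx":0,"ty":0,"tz":-40,"roll":0},
  {"tx":0,"ty":0,"tz":-80,"roll":0},
  {"tx":0,"ty":0,"tz":-120,"roll":0},
], grip=80)

```text
t: 3.62
eef_pos: [545.6, 153.9, 175.5]
tcp_rot: [-3.139, 0.0, 1.571]
ft_force: [0.8, 0.0, 0.0]
opening: 0.676
grip_force: 0.0
```

>>> step_arm([
  {"tx":-40,"ty":6,"tz":0,"roll":0.12},
  {"tx":-75,"ty":12,"tz":0,"roll":0.24},
  {"tx":-110,"ty":18,"tz":0,"roll":0.36},
  {"tx":-145,"ty":24,"tz":0,"roll":0.48},
  {"tx":-180,"ty":30,"tz":0,"roll":0.6},
  {"tx":-215,"ty":36,"tz":0,"roll":0.72},
  {"tx":-245,"ty":40,"tz":0,"roll":0.84},
  {"tx":-264,"ty":42,"tz":0,"roll":0.96},
  {"tx":-264,"ty":42,"tz":0,"roll":1.08},
  {"tx":-264,"ty":42,"tz":0,"roll":1.2},
  {"tx":-264,"ty":42,"tz":0,"roll":1.32},
  {"tx":-264,"ty":42,"tz":0,"roll":1.44},
])

```text
t: 4.62
eef_pos: [588.2, -110.1, 174.2]
tcp_rot: [-3.141, 0.001, 0.125]
ft_force: [-0.2, 0.3, 0.8]
opening: 0.843
grip_force: 0.0
```

>>> step_arm([
  {"tx":0,"ty":0,"tz":0,"roll":0.12},
  {"tx":0,"ty":0,"tz":0,"roll":0.215},
  {"tx":0,"ty":0,"tz":0,"roll":0.215},
  {"tx":0,"ty":0,"tz":0,"roll":0.215},
])

```text
t: 4.95
eef_pos: [588.3, -110.0, 174.4]
tcp_rot: [-3.141, 0.001, -0.081]
ft_force: [-0.4, 0.4, -0.1]
opening: 0.844
grip_force: 0.0
```

```bash
python3 - <<'E'
from cell import env, optics
from h import *
s=env.state();print(s["eef_pos"],s["tcp_rot"][2])
a=optics.read_camera("top")["pixels"];b=optics.read_camera("side")["pixels"]
cv2.imwrite("pics/v1.png",np.vstack([cv2.resize(a[140:300,90:450],(720,320)),cv2.resize(b[180:340,200:500],(525,280))[:, :].copy() if 0 else np.pad(cv2.resize(b[190:345,200:500],(525,271)),((0,0),(0,195),(0,0)))]))
E
```

```text
[ 588.32452218 -109.96630854  174.39168793] -0.08066306340695317
```

View pics/v1.png

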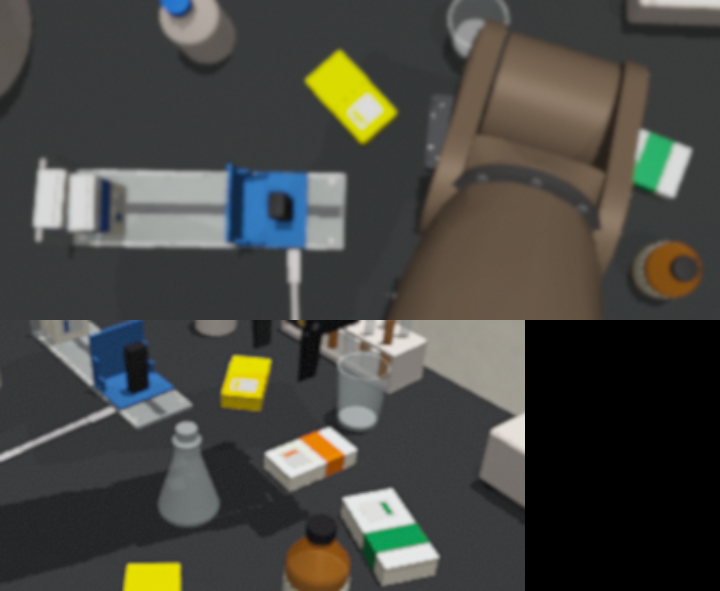

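The bookend has slid back, with its panel now at crop (235,205), and the row is untouched. The orange carton is clear under the arm. I descend and grip its near end.

>>> step_arm([
  {"tx":0,"ty":0,"tz":40,"roll":0},
  {"tx":0,"ty":0,"tz":80,"roll":0},
  {"tx":0,"ty":0,"tz":120,"roll":0},
  {"tx":0,"ty":0,"tz":150,"roll":0},
  {"tx":0,"ty":0,"tz":165,"roll":0},
  {"tx":0,"ty":0,"tz":168,"roll":0},
  {"tx":0,"ty":0,"tz":168,"roll":0},
])

```text
t: 5.63
eef_pos: [588.2, -110.1, 5.9]
tcp_rot: [-3.141, 0.002, -0.083]
ft_force: [-0.7, -0.2, -0.2]
opening: 0.839
grip_force: 0.0
```

>>> step_arm([
  {"tx":0,"ty":0,"tz":0,"roll":0},
  {"tx":0,"ty":0,"tz":0,"roll":0},
  {"tx":0,"ty":0,"tz":0,"roll":0},
  {"tx":0,"ty":0,"tz":0,"roll":0},
  {"tx":0,"ty":0,"tz":0,"roll":0},
  {"tx":0,"ty":0,"tz":0,"roll":0},
], grip=40)

```text
t: 6.13
eef_pos: [589.0, -110.4, 7.6]
tcp_rot: [3.141, -0.002, -0.084]
ft_force: [-1.2, -0.4, 7.1]
opening: 0.582
grip_force: 30.0
```

Gripped at an opening of 55 mm, which matches the 56 mm carton width. Now I lift to see if it swings down.

>>> step_arm([
  {"tx":0,"ty":0,"tz":-15,"roll":0},
  {"tx":0,"ty":0,"tz":-45,"roll":0},
  {"tx":0,"ty":0,"tz":-80,"roll":0},
  {"tx":0,"ty":0,"tz":-120,"roll":0},
  {"tx":0,"ty":0,"tz":-150,"roll":0},
  {"tx":0,"ty":0,"tz":-170,"roll":0},
  {"tx":0,"ty":0,"tz":-170,"roll":0},
])

```text
t: 6.72
eef_pos: [589.9, -110.6, 181.2]
tcp_rot: [3.14, -0.007, -0.084]
ft_force: [-0.3, -0.1, -2.4]
opening: 0.586
grip_force: 30.0
```

```bash
python3 - <<'E'
from cell import env, optics
from h import *
s=env.state();print(s["eef_pos"],s["tcp_rot"],s["ft_force"],s["moment"],s["opening"]*95)
b=optics.read_camera("side")["pixels"]
cv2.imwrite("pics/v2.png",cv2.resize(b[90:330,250:550],(750,600)))
E
```

```text
[ 589.89443213 -110.61264513  181.22903377] [ 3.14024316 -0.00680554 -0.08403435] [-0.31961004 -0.08166591 -2.36132023] [ 0.0035204   0.26801901 -0.03164628] 55.70893005183153
```

View pics/v2.png

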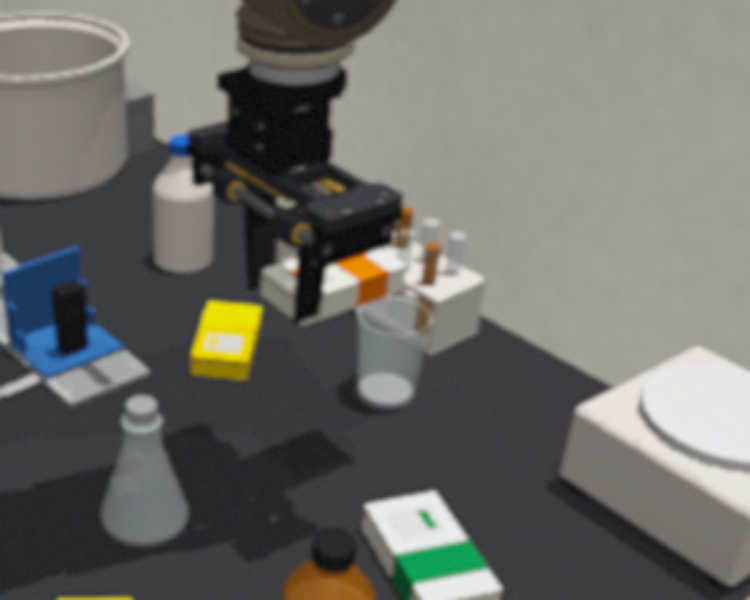

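The carton (crop (330,280)) stays horizontal in the grip. I try sharp upward jerks, so that gravity plus inertia swing it in the pads.

>>> step_arm([
  {"tx":0,"ty":0,"tz":41,"roll":0},
  {"tx":0,"ty":0,"tz":0,"roll":0},
  {"tx":0,"ty":0,"tz":-20,"roll":0},
  {"tx":0,"ty":0,"tz":-15,"roll":0},
  {"tx":0,"ty":0,"tz":25,"roll":0},
  {"tx":0,"ty":0,"tz":-16,"roll":0},
  {"tx":0,"ty":0,"tz":-36,"roll":0},
  {"tx":0,"ty":0,"tz":-30,"roll":0},
  {"tx":0,"ty":0,"tz":10,"roll":0},
  {"tx":0,"ty":0,"tz":-31,"roll":0},
  {"tx":0,"ty":0,"tz":-45,"roll":0},
  {"tx":0,"ty":0,"tz":-45,"roll":0},
])

```text
t: 7.77
eef_pos: [589.2, -110.4, 221.8]
tcp_rot: [3.141, -0.001, -0.084]
ft_force: [-0.3, -0.0, -1.6]
opening: 0.585
grip_force: 30.0
```

```bash
cat >> h.py <<'E'
def look(name,ws):
    "mid-line of the coloured band / carton in side image: print mask blobs"
    pass
E
python3 - <<'E'
from cell import env, optics
from h import *
s=env.state();print(s["eef_pos"],s["ft_force"],s["moment"],s["opening"]*95)
d=optics.read_camera("side");b=d["pixels"];hsv=cv2.cvtColor(b,cv2.COLOR_BGR2HSV)
m=((abs(hsv[...,0].astype(int)-14)<6)&(hsv[...,1]>170)&(hsv[...,2]>120)).astype(np.uint8)
for c in blobs(m,(330,60,520,330),20): print(cv2.boundingRect(c),cv2.minAreaRect(c))
E
```

```text
[ 589.16331836 -110.44243324  221.77617586] [-0.3111092  -0.01700687 -1.60155835] [-0.08064474  0.19825808 -0.04041947] 55.619744146497375
(365, 316, 34, 14) ((381.5, 322.5), (33.0, 13.0), 0.0)
(383, 187, 18, 20) ((392.6541748046875, 195.46783447265625), (22.782339096069336, 11.857171058654785), 68.74949645996094)
```

```bash
python3 - <<'E'
from cell import env, optics
from h import *
s=env.state();d=optics.read_camera("side")
V=d["view"];rv,_=cv2.Rodrigues(V[:3,:3])
for th in (0,10,20,30,40,50,60):
    a=np.radians(th);P=s["eef_pos"]+[0,0,12]
    u=np.array([.9965*np.cos(a),-.084*np.cos(a),-np.sin(a)])
    Q=[P+u*65+[0,0,12*np.cos(a)], P+u*65+[0,-28,0]]
    print(th,cv2.projectPoints(np.array(Q),rv,V[:3,3],d["mtx"],None)[0].reshape(-1).round())
E
```

```text
0 [391. 173. 400. 184.]
10 [390. 179. 399. 190.]
20 [388. 184. 398. 195.]
30 [386. 190. 395. 200.]
40 [383. 195. 392. 205.]
50 [379. 201. 389. 210.]
60 [375. 205. 385. 214.]
```

The band has moved to match about 30° of tilt, so the jerks work. I keep going.

>>> step_arm([
  {"tx":0,"ty":0,"tz":41,"roll":0},
  {"tx":0,"ty":0,"tz":0,"roll":0},
  {"tx":0,"ty":0,"tz":-18,"roll":0},
  {"tx":0,"ty":0,"tz":-5,"roll":0},
  {"tx":0,"ty":0,"tz":36,"roll":0},
  {"tx":0,"ty":0,"tz":-5,"roll":0},
  {"tx":0,"ty":0,"tz":-22,"roll":0},
  {"tx":0,"ty":0,"tz":-10,"roll":0},
  {"tx":0,"ty":0,"tz":31,"roll":0},
  {"tx":0,"ty":0,"tz":-10,"roll":0},
  {"tx":0,"ty":0,"tz":-25,"roll":0},
  {"tx":0,"ty":0,"tz":-20,"roll":0},
])

```text
t: 8.87
eef_pos: [589.4, -110.5, 243.2]
tcp_rot: [3.141, -0.003, -0.084]
ft_force: [0.2, -0.4, -0.4]
opening: 0.584
grip_force: 30.0
```

```bash
cat > tilt.py <<'E'
from cell import env, optics
from h import *
import sys
from scipy.optimize import minimize_scalar
hue,W,T,B,sg=[float(v) for v in sys.argv[1:6]]   # band hue, width, thickness, band distance, 1 carton along +tool x
s=env.state();d=optics.read_camera("side");V=d["view"];rv,_=cv2.Rodrigues(V[:3,:3])
hsv=cv2.cvtColor(d["pixels"],cv2.COLOR_BGR2HSV)
m=((abs(hsv[...,0].astype(int)-hue)<7)&(hsv[...,1]>150)&(hsv[...,2]>90)).astype(np.uint8)
y=s["tcp_rot"][2];tx=sg*np.array([np.cos(y),np.sin(y),0]);ty=np.array([np.sin(y),-np.cos(y),0]);C=-V[:3,:3].T@V[:3,3]
def pred(th):
    a=np.radians(th);u=tx*np.cos(a)-np.array([0,0,np.sin(a)]);n=tx*np.sin(a)+np.array([0,0,np.cos(a)])
    c=s["eef_pos"]+[0,0,14]+u*B;v=C-c
    n=n*np.sign(n@v);t=ty*np.sign(ty@v)
    q=np.array([c+n*T/2,c+t*W/2]);w=np.array([W*abs(n@v),T*abs(t@v)]);w/=w.sum()
    p=cv2.projectPoints(q,rv,V[:3,3],d["mtx"],None)[0].reshape(-1,2);return w@p
print("tcp",s["eef_pos"].round(1),"yaw",round(y,3),"F",s["ft_force"].round(1))
for c in blobs(m,(0,0,640,480),15):
    M=cv2.moments(c);p=np.array([M["m10"],M["m01"]])/M["m00"]
    r=minimize_scalar(lambda t:np.sum((pred(t)-p)**2),bounds=(-20,110),method="bounded")
    if r.fun<400: print("blob",p.round(1),cv2.contourArea(c),"tilt",round(r.x,1),"err",round(r.fun**.5,1))
cv2.imwrite("pics/last.png",d["pixels"])
E
python3 tilt.py 14 56 24 67 1
```

```text
tcp [ 589.4 -110.5  243.2] yaw -0.084 F [ 0.2 -0.4 -0.4]
blob [393.  196.7] 95.5 tilt 41.2 err 1.4
```

>>> step_arm([
  {"tx":-28,"ty":0,"tz":30,"roll":0},
  {"tx":0,"ty":0,"tz":0,"roll":0},
  {"tx":10,"ty":0,"tz":-10,"roll":0},
  {"tx":4,"ty":0,"tz":-4,"roll":0},
  {"tx":-25,"ty":0,"tz":26,"roll":0},
  {"tx":4,"ty":0,"tz":-3,"roll":0},
  {"tx":14,"ty":0,"tz":-13,"roll":0},
  {"tx":8,"ty":0,"tz":-7,"roll":0},
  {"tx":-22,"ty":0,"tz":22,"roll":0},
  {"tx":7,"ty":0,"tz":-7,"roll":0},
  {"tx":17,"ty":0,"tz":-16,"roll":0},
  {"tx":10,"ty":0,"tz":-10,"roll":0},
])

```text
t: 9.92
eef_pos: [599.1, -111.1, 251.3]
tcp_rot: [3.142, -0.001, -0.084]
ft_force: [1.0, -1.0, 0.0]
opening: 0.585
grip_force: 30.0
```

```bash
python3 tilt.py 14 56 24 67 1
```

```text
tcp [ 599.1 -111.1  251.3] yaw -0.084 F [ 1. -1.  0.]
blob [392.7 197.1] 91.5 tilt 48.7 err 3.9
```

>>> step_arm([
  {"tx":-34,"ty":0,"tz":24,"roll":0},
  {"tx":0,"ty":0,"tz":0,"roll":0},
  {"tx":8,"ty":0,"tz":-8,"roll":0},
  {"tx":0,"ty":0,"tz":0,"roll":0},
  {"tx":-34,"ty":0,"tz":24,"roll":0},
  {"tx":0,"ty":0,"tz":0,"roll":0},
  {"tx":8,"ty":0,"tz":-8,"roll":0},
  {"tx":0,"ty":0,"tz":0,"roll":0},
  {"tx":-34,"ty":0,"tz":24,"roll":0},
  {"tx":0,"ty":0,"tz":0,"roll":0},
  {"tx":8,"ty":0,"tz":-8,"roll":0},
  {"tx":0,"ty":0,"tz":0,"roll":0},
])

```text
t: 10.97
eef_pos: [599.0, -111.1, 251.3]
tcp_rot: [-3.142, -0.001, -0.084]
ft_force: [1.1, 0.7, -1.0]
opening: 0.584
grip_force: 30.0
```

>>> step_arm([
  {"tx":-34,"ty":0,"tz":24,"roll":0},
  {"tx":0,"ty":0,"tz":0,"roll":0},
  {"tx":8,"ty":0,"tz":-8,"roll":0},
  {"tx":0,"ty":0,"tz":0,"roll":0},
  {"tx":-34,"ty":0,"tz":24,"roll":0},
  {"tx":0,"ty":0,"tz":0,"roll":0},
  {"tx":8,"ty":0,"tz":-8,"roll":0},
  {"tx":0,"ty":0,"tz":0,"roll":0},
  {"tx":-34,"ty":0,"tz":24,"roll":0},
  {"tx":0,"ty":0,"tz":0,"roll":0},
  {"tx":8,"ty":0,"tz":-8,"roll":0},
  {"tx":0,"ty":0,"tz":0,"roll":0},
])

```text
t: 11.97
eef_pos: [599.0, -111.0, 251.2]
tcp_rot: [-3.142, -0.001, -0.084]
ft_force: [1.5, -0.7, -0.5]
opening: 0.585
grip_force: 30.0
```

```bash
python3 tilt.py 14 56 24 67 1
```

```text
tcp [ 599.  -111.   251.2] yaw -0.084 F [ 1.5 -0.7 -0.5]
blob [385.4 201.5] 120.0 tilt 60.1 err 3.8
```

Tilt is 60°. The bottom edge pushed lightly against the row will finish it, since the row is backed by the end panel. I carry it over the rack.

>>> step_arm([
  {"tx":-7,"ty":-31,"tz":0,"roll":-0.12},
  {"tx":-14,"ty":-62,"tz":0,"roll":-0.24},
  {"tx":-21,"ty":-93,"tz":0,"roll":-0.36},
  {"tx":-28,"ty":-124,"tz":0,"roll":-0.48},
  {"tx":-35,"ty":-155,"tz":0,"roll":-0.6},
  {"tx":-42,"ty":-186,"tz":0,"roll":-0.72},
  {"tx":-49,"ty":-217,"tz":0,"roll":-0.84},
  {"tx":-56,"ty":-248,"tz":0,"roll":-0.96},
  {"tx":-63,"ty":-279,"tz":0,"roll":-1.08},
  {"tx":-70,"ty":-310,"tz":0,"roll":-1.2},
  {"tx":-77,"ty":-341,"tz":0,"roll":-1.32},
  {"tx":-83,"ty":-365,"tz":0,"roll":-1.44},
])

```text
t: 13.02
eef_pos: [545.9, 261.7, 251.0]
tcp_rot: [-3.141, -0.0, 1.362]
ft_force: [0.4, -0.6, -2.3]
opening: 0.585
grip_force: 30.0
```

>>> step_arm([
  {"tx":0,"ty":0,"tz":0,"roll":-0.12},
  {"tx":0,"ty":0,"tz":0,"roll":-0.215},
  {"tx":0,"ty":0,"tz":0,"roll":-0.215},
  {"tx":0,"ty":0,"tz":0,"roll":-0.215},
])

```text
t: 13.35
eef_pos: [546.4, 259.5, 251.2]
tcp_rot: [-3.141, 0.0, 1.568]
ft_force: [-0.4, 0.5, -1.8]
opening: 0.584
grip_force: 30.0
```

```bash
python3 tilt.py 14 56 24 67 1
```

```text
tcp [546.4 259.5 251.2] yaw 1.568 F [-0.4  0.5 -1.8]
blob [242.7 145.7] 104.5 tilt 64.5 err 2.2
```

>>> step_arm([
  {"tx":0,"ty":0,"tz":35,"roll":0},
  {"tx":0,"ty":0,"tz":70,"roll":0},
  {"tx":0,"ty":0,"tz":105,"roll":0},
  {"tx":0,"ty":0,"tz":130,"roll":0},
  {"tx":0,"ty":0,"tz":143,"roll":0},
  {"tx":0,"ty":0,"tz":146,"roll":0},
  {"tx":0,"ty":0,"tz":146,"roll":0},
])

```text
t: 13.98
eef_pos: [546.5, 259.2, 105.0]
tcp_rot: [-3.14, 0.0, 1.568]
ft_force: [1.0, -0.8, -1.2]
opening: 0.581
grip_force: 30.0
```

```bash
python3 tilt.py 14 56 24 67 1; python3 -c "
import cv2;b=cv2.imread('pics/last.png');cv2.imwrite('pics/v3.png',cv2.resize(b[90:280,150:390],(750,594)))"
```

```text
tcp [546.5 259.2 105. ] yaw 1.568 F [ 1.  -0.8 -1.2]
blob [243.6 198. ] 33.5 tilt 58.2 err 5.9
```

View pics/v3.png

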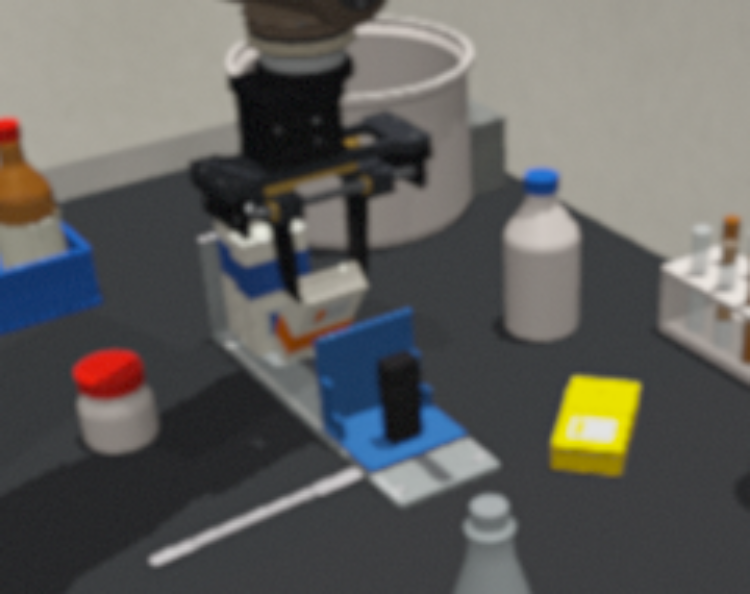

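The carton is tilted at crop (320,310), its lower end pointing at the row. I push gently towards the row.

>>> step_arm([
  {"tx":8,"ty":0,"tz":0,"roll":0},
  {"tx":16,"ty":0,"tz":0,"roll":0},
  {"tx":24,"ty":0,"tz":0,"roll":0},
  {"tx":32,"ty":0,"tz":0,"roll":0},
  {"tx":40,"ty":0,"tz":0,"roll":0},
  {"tx":48,"ty":0,"tz":0,"roll":0},
  {"tx":55,"ty":0,"tz":0,"roll":0},
  {"tx":60,"ty":0,"tz":0,"roll":0},
  {"tx":65,"ty":0,"tz":0,"roll":0},
])

```text
t: 14.78
eef_pos: [546.4, 325.2, 105.6]
tcp_rot: [-3.141, -0.0, 1.571]
ft_force: [-0.7, -2.8, -0.8]
opening: 0.586
grip_force: 30.0
```

```bash
python3 tilt.py 14 56 24 67 1
```

```text
tcp [546.4 325.2 105.6] yaw 1.571 F [-0.7 -2.8 -0.8]
blob [242.8 192.4] 119.5 tilt 87.8 err 1.6
```

>>> step_arm([
  {"tx":4,"ty":0,"tz":0,"roll":0},
  {"tx":8,"ty":0,"tz":0,"roll":0},
  {"tx":10,"ty":0,"tz":0,"roll":0},
  {"tx":10,"ty":0,"tz":0,"roll":0},
])

```text
t: 15.17
eef_pos: [546.5, 334.9, 105.6]
tcp_rot: [3.142, -0.0, 1.571]
ft_force: [0.5, -1.5, -1.2]
opening: 0.587
grip_force: 30.0
```

>>> step_arm([
  {"tx":2,"ty":0,"tz":0,"roll":0},
  {"tx":4,"ty":0,"tz":0,"roll":0},
  {"tx":4,"ty":0,"tz":0,"roll":0},
])

```text
t: 15.42
eef_pos: [546.5, 338.8, 105.7]
tcp_rot: [3.142, -0.0, 1.571]
ft_force: [-0.3, -1.6, -0.5]
opening: 0.586
grip_force: 30.0
```

```bash
python3 tilt.py 14 56 24 67 1;python3 -c "
import cv2;b=cv2.imread('pics/last.png');cv2.imwrite('pics/v4.png',cv2.resize(b[100:240,190:330],(600,600),interpolation=cv2.INTER_CUBIC))"
```

```text
tcp [546.5 338.8 105.7] yaw 1.571 F [-0.3 -1.6 -0.5]
blob [242.8 191.7] 138.5 tilt 97.7 err 1.8
```

View pics/v4.png

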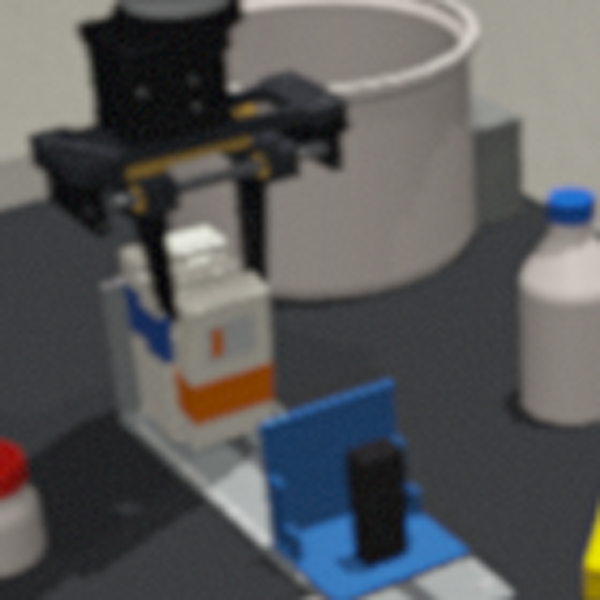

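The orange carton stands nearly upright beside the row at crop (225,350). I back off slightly and lower it until it touches the plate.

>>> step_arm([
  {"tx":-4,"ty":0,"tz":0,"roll":0},
  {"tx":-7,"ty":0,"tz":0,"roll":0},
  {"tx":-7,"ty":0,"tz":3,"roll":0},
  {"tx":-7,"ty":0,"tz":5,"roll":0},
  {"tx":-7,"ty":0,"tz":5,"roll":0},
])

```text
t: 15.88
eef_pos: [546.6, 331.7, 100.7]
tcp_rot: [3.141, -0.0, 1.57]
ft_force: [0.0, -0.2, -0.4]
opening: 0.586
grip_force: 30.0
```

>>> step_arm([
  {"tx":0,"ty":0,"tz":2,"roll":0},
  {"tx":0,"ty":0,"tz":3,"roll":0},
  {"tx":0,"ty":0,"tz":3,"roll":0},
])

```text
t: 16.13
eef_pos: [547.2, 332.4, 100.2]
tcp_rot: [3.139, -0.002, 1.571]
ft_force: [-4.4, -0.2, 21.3]
opening: 0.584
grip_force: 30.0
```

```bash
python3 tilt.py 14 56 24 67 1
```

```text
tcp [547.2 332.4 100.2] yaw 1.571 F [-4.4 -0.2 21.3]
blob [243.7 194.1] 134.5 tilt 95.0 err 1.9
```

>>> step_arm([
  {"tx":0,"ty":0,"tz":1.5,"roll":0},
  {"tx":0,"ty":0,"tz":1.5,"roll":0},
  {"tx":0,"ty":0,"tz":-1,"roll":0},
])

```text
t: 16.43
eef_pos: [547.3, 332.2, 100.5]
tcp_rot: [3.138, -0.002, 1.571]
ft_force: [-0.4, -0.6, -2.0]
opening: 0.586
grip_force: 30.0
```

>>> step_arm([
  {"tx":0,"ty":0,"tz":0,"roll":0},
  {"tx":0,"ty":0,"tz":0,"roll":0},
  {"tx":0,"ty":0,"tz":0,"roll":0},
  {"tx":0,"ty":0,"tz":-20,"roll":0},
  {"tx":0,"ty":0,"tz":-55,"roll":0},
  {"tx":0,"ty":0,"tz":-90,"roll":0},
], grip=80)

```text
t: 16.93
eef_pos: [545.9, 331.3, 188.2]
tcp_rot: [-3.138, 0.001, 1.571]
ft_force: [0.1, 1.1, -0.3]
opening: 0.837
grip_force: 0.0
```

```bash
python3 tilt.py 14 56 24 67 1; python3 - <<'E'
from h import *
from cell import optics
d=optics.read_camera("side");b=d["pixels"];cv2.imwrite('pics/v5.png',cv2.resize(b[130:230,190:310],(720,600),interpolation=cv2.INTER_CUBIC))
E
```

```text
tcp [545.9 331.3 188.2] yaw 1.571 F [ 0.1  1.1 -0.3]
```

View pics/v5.png

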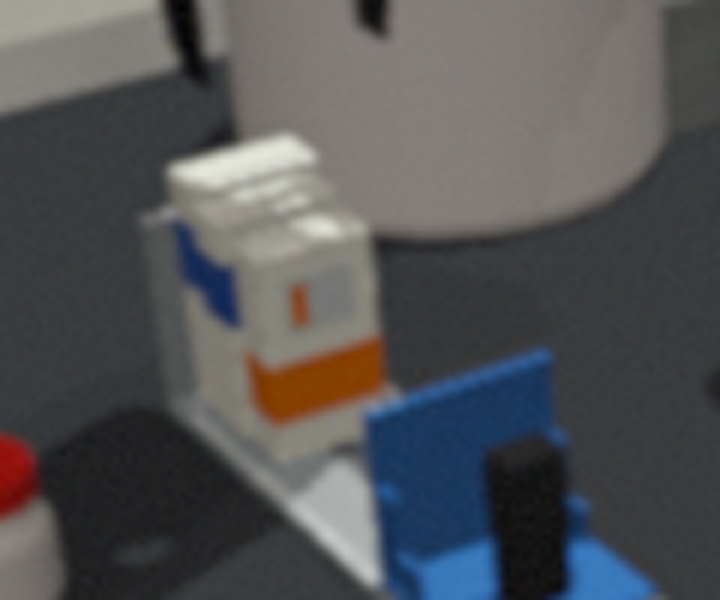

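The orange carton stands upright against the row. Next is green. Gripping its right (−y) end keeps the swing towards the row, but the gripper body comes close to the amber bottle, so I measure the bottle in both views.

```bash
python3 - <<'E'
from cell import optics
from h import *
t=optics.read_camera("top");im=t["pixels"];h=cv2.cvtColor(im,cv2.COLOR_BGR2HSV)
br=((h[...,0]<20)&(h[...,1]>120)&(h[...,2]>40)&(h[...,2]<200)).astype(np.uint8)
for c in blobs(br,(400,255,450,300),40): print("amber top",cv2.boundingRect(c))
bl=(h[...,2]<50).astype(np.uint8)
for c in blobs(bl,(424,264,442,284),15):
    M=cv2.moments(c);p=(M["m10"]/M["m00"],M["m01"]/M["m00"]);print("cap",p,cv2.boundingRect(c),ray(t,[p],130))
s=optics.read_camera("side");hs=cv2.cvtColor(s["pixels"],cv2.COLOR_BGR2HSV)
bs=((hs[...,0]<20)&(hs[...,1]>130)&(hs[...,2]>40)&(hs[...,2]<200)).astype(np.uint8)
for c in blobs(bs,(355,295,405,375),40): print("amber side",cv2.boundingRect(c))
print("side cap top",ray(s,[(383.5,309)],130), "side base centre",ray(s,[(380,362)],0))
# green corners again by mask
V=h[...,2];m=((V>150)|((h[...,1]>130)&(V>90))).astype(np.uint8)
c=blobs(m,(375,190,440,245))[0];a=cv2.approxPolyDP(c,5,True).reshape(-1,2);print(a.tolist());w=ray(t,a,28);print(w.round(1),w.mean(0))
E
```

```text
amber top (412, 261, 29, 28)
amber side (363, 314, 37, 34)
amber side (362, 359, 32, 13)
side cap top [[ 470.03090972 -304.54711589]] side base centre [[ 472.32889446 -307.12622649]]
[[391, 197], [382, 220], [427, 237], [434, 214]]
[[ 660.1 -230.2]
 [ 603.9 -207.6]
 [ 563.  -315.4]
 [ 618.9 -333.6]] [ 611.46896825 -271.67511947]
```

The amber bottle stands at about (470,−305), so that end is blocked. I grip the left (+y) end instead. The carton will then swing towards the bookend, which I can use as the stop.

>>> step_arm([
  {"tx":-40,"ty":6,"tz":-5,"roll":0.03},
  {"tx":-80,"ty":12,"tz":-5,"roll":0.06},
  {"tx":-120,"ty":18,"tz":-5,"roll":0.09},
  {"tx":-160,"ty":24,"tz":-5,"roll":0.12},
  {"tx":-200,"ty":30,"tz":-5,"roll":0.15},
  {"tx":-240,"ty":36,"tz":-5,"roll":0.18},
  {"tx":-280,"ty":42,"tz":-5,"roll":0.21},
  {"tx":-320,"ty":48,"tz":-5,"roll":0.24},
  {"tx":-360,"ty":54,"tz":-5,"roll":0.27},
  {"tx":-400,"ty":60,"tz":-5,"roll":0.3},
  {"tx":-440,"ty":66,"tz":-5,"roll":0.33},
  {"tx":-480,"ty":72,"tz":-5,"roll":0.369},
])

```text
t: 18.13
eef_pos: [617.8, -150.3, 191.6]
tcp_rot: [-3.139, -0.0, 1.2]
ft_force: [0.8, 0.5, 0.1]
opening: 0.844
grip_force: 0.0
```

```bash
python3 - <<'E'
from cell import env
import numpy as np
s=env.state();y=s["tcp_rot"][2];d=np.array([631,-220.3])-s["eef_pos"][:2]
print(s["eef_pos"],y,"tx",d@[np.cos(y),np.sin(y)],"ty",d@[np.sin(y),-np.cos(y)])
E
```

```text
[ 617.82157416 -150.31182341  191.64560852] 1.2002944533992244 tx -60.46749299710212 ty 37.62576325543011
```

>>> step_arm([
  {"tx":-30,"ty":19,"tz":0,"roll":0},
  {"tx":-60.5,"ty":37.5,"tz":5,"roll":0},
  {"tx":-60.5,"ty":37.5,"tz":30,"roll":0},
  {"tx":-60.5,"ty":37.5,"tz":70,"roll":0},
  {"tx":-60.5,"ty":37.5,"tz":110,"roll":0},
  {"tx":-60.5,"ty":37.5,"tz":145,"roll":0},
  {"tx":-60.5,"ty":37.5,"tz":170,"roll":0},
  {"tx":-60.5,"ty":37.5,"tz":180,"roll":0},
  {"tx":-60.5,"ty":37.5,"tz":182,"roll":0},
  {"tx":-60.5,"ty":37.5,"tz":182,"roll":0},
])

```text
t: 18.97
eef_pos: [631.5, -218.2, 11.1]
tcp_rot: [-3.14, -0.0, 1.202]
ft_force: [-0.5, 0.7, 1.0]
opening: 0.845
grip_force: 0.0
```

>>> step_arm([
  {"tx":0,"ty":0,"tz":0,"roll":0},
  {"tx":0,"ty":0,"tz":0,"roll":0},
  {"tx":0,"ty":0,"tz":0,"roll":0},
  {"tx":0,"ty":0,"tz":0,"roll":0},
  {"tx":0,"ty":0,"tz":0,"roll":0},
], grip=45)

```text
t: 19.38
eef_pos: [632.3, -218.6, 13.1]
tcp_rot: [3.139, 0.0, 1.202]
ft_force: [-0.2, 1.3, 7.2]
opening: 0.649
grip_force: 30.0
```

>>> step_arm([
  {"tx":0,"ty":0,"tz":-41,"roll":0},
  {"tx":0,"ty":0,"tz":-82,"roll":0},
  {"tx":0,"ty":0,"tz":-123,"roll":0},
  {"tx":0,"ty":0,"tz":-150,"roll":0},
  {"tx":0,"ty":0,"tz":-160,"roll":0},
  {"tx":0,"ty":0,"tz":-119,"roll":0},
  {"tx":0,"ty":0,"tz":-160,"roll":0},
  {"tx":0,"ty":0,"tz":-178,"roll":0},
  {"tx":0,"ty":0,"tz":-165,"roll":0},
  {"tx":0,"ty":0,"tz":-124,"roll":0},
  {"tx":0,"ty":0,"tz":-165,"roll":0},
  {"tx":0,"ty":0,"tz":-180,"roll":0},
])

```text
t: 20.38
eef_pos: [630.7, -218.0, 186.9]
tcp_rot: [-3.132, -0.001, 1.202]
ft_force: [0.9, -0.6, 0.4]
opening: 0.65
grip_force: 30.0
```

```bash
python3 tilt.py 75 62 28 76 -1
```

```text
tcp [ 630.7 -218.   186.9] yaw 1.202 F [ 0.9 -0.6  0.4]
blob [423.2 261.7] 432.5 tilt 60.4 err 1.7
```

>>> step_arm([
  {"tx":36,"ty":0,"tz":20,"roll":0},
  {"tx":0,"ty":0,"tz":0,"roll":0},
  {"tx":-8,"ty":0,"tz":-8,"roll":0},
  {"tx":0,"ty":0,"tz":0,"roll":0},
  {"tx":36,"ty":0,"tz":20,"roll":0},
  {"tx":0,"ty":0,"tz":0,"roll":0},
  {"tx":-8,"ty":0,"tz":-8,"roll":0},
  {"tx":0,"ty":0,"tz":0,"roll":0},
  {"tx":36,"ty":0,"tz":20,"roll":0},
  {"tx":0,"ty":0,"tz":0,"roll":0},
  {"tx":-8,"ty":0,"tz":-20,"roll":0},
  {"tx":0,"ty":0,"tz":-30,"roll":0},
])

```text
t: 21.43
eef_pos: [631.2, -221.1, 222.7]
tcp_rot: [3.14, 0.001, 1.198]
ft_force: [-0.5, 0.1, -2.2]
opening: 0.647
grip_force: 30.0
```

```bash
python3 tilt.py 75 62 28 76 -1
```

```text
tcp [ 631.2 -221.1  222.7] yaw 1.198 F [-0.5  0.1 -2.2]
```

```bash
sed -i 's/if r.fun<400: print/if r.fun<4000: print/' tilt.py; python3 tilt.py 75 62 28 76 -1; python3 -c "
import cv2;b=cv2.imread('pics/last.png');cv2.imwrite('pics/v6.png',b[100:400,250:600])
h=cv2.cvtColor(b,cv2.COLOR_BGR2HSV)
m=((abs(h[...,0].astype(int)-75)<12)&(h[...,1]>80)).astype('uint8')
n,l,s,c=cv2.connectedComponentsWithStats(m);print([(s[i].tolist(),c[i].round()) for i in range(1,n) if s[i][4]>15])"
```

```text
tcp [ 632.4 -218.9  224.4] yaw 1.199 F [ 0.3  2.9 -0.4]
[([422, 213, 4, 9, 25], array([424., 217.])), ([394, 228, 38, 19, 456], array([412., 238.]))]
```

```bash
sed -i 's/>150)&(hsv\[...,2\]>90)/>80)\&(hsv[...,2]>40)/;s/-hue)<7/-hue)<11/' tilt.py; python3 tilt.py 75 62 28 76 -1
```

```text
tcp [ 632.1 -218.7  222.9] yaw 1.2 F [-0.3 -0.9 -3.6]
blob [412.2 239.5] 417.5 tilt 96.1 err 2.4
```

Tilt reads about 90–96°, so it hangs nearly vertical. I carry it over the rack.

>>> step_arm([
  {"tx":15,"ty":-9,"tz":-10,"roll":-0.02},
  {"tx":45,"ty":-27,"tz":-20,"roll":-0.04},
  {"tx":78,"ty":-46,"tz":-22,"roll":-0.07},
  {"tx":111,"ty":-65,"tz":-22,"roll":-0.1},
  {"tx":144,"ty":-85,"tz":-22,"roll":-0.13},
  {"tx":177,"ty":-104,"tz":-22,"roll":-0.16},
  {"tx":210,"ty":-124,"tz":-22,"roll":-0.19},
  {"tx":243,"ty":-143,"tz":-22,"roll":-0.22},
  {"tx":276,"ty":-163,"tz":-22,"roll":-0.25},
  {"tx":309,"ty":-182,"tz":-22,"roll":-0.29},
  {"tx":342,"ty":-202,"tz":-22,"roll":-0.33},
  {"tx":372,"ty":-219,"tz":-22,"roll":-0.37},
])

```text
t: 22.58
eef_pos: [560.0, 209.8, 242.8]
tcp_rot: [-3.14, -0.0, 1.574]
ft_force: [0.2, 0.2, -2.7]
opening: 0.646
grip_force: 30.0
```

```bash
python3 - <<'E'
from cell import env
import numpy as np
s=env.state();y=s["tcp_rot"][2];d=np.array([547,296])-s["eef_pos"][:2]
print(s["eef_pos"],y,"tx",d@[np.cos(y),np.sin(y)],"ty",d@[np.sin(y),-np.cos(y)])
E
```

```text
[559.98010121 209.8146101  242.76222742] 1.5739165050471122 tx 86.22547053825687 ty -12.711124680389124
```

>>> step_arm([
  {"tx":25,"ty":-4,"tz":0,"roll":0},
  {"tx":50,"ty":-8,"tz":0,"roll":0},
  {"tx":70,"ty":-11,"tz":0,"roll":0},
  {"tx":82,"ty":-13,"tz":0,"roll":0},
  {"tx":86,"ty":-13,"tz":0,"roll":0},
  {"tx":86,"ty":-13,"tz":0,"roll":0},
])

```text
t: 23.08
eef_pos: [548.1, 293.9, 243.0]
tcp_rot: [-3.141, 0.0, 1.573]
ft_force: [0.5, -0.8, -3.1]
opening: 0.646
grip_force: 30.0
```

```bash
python3 tilt.py 75 62 28 76 -1; python3 -c "
import cv2;b=cv2.imread('pics/last.png');cv2.imwrite('pics/v6.png',cv2.resize(b[60:240,180:340],(533,600),interpolation=cv2.INTER_CUBIC))"
```

```text
tcp [548.1 293.9 243. ] yaw 1.573 F [ 0.5 -0.8 -3.1]
blob [241.7 152.5] 246.5 tilt 98.1 err 3.0
```

View pics/v6.png

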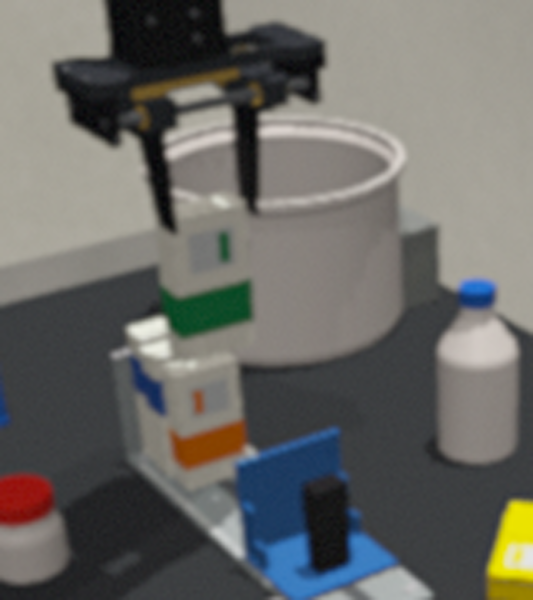

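The green carton hangs nearly vertical at (205,275), above and in front of the orange one, and the bookend is clear. I back off 10 mm in y and descend.

>>> step_arm([
  {"tx":-6,"ty":-1,"tz":0,"roll":0},
  {"tx":-12,"ty":-1,"tz":10,"roll":0},
  {"tx":-12,"ty":-1,"tz":35,"roll":0},
  {"tx":-12,"ty":-1,"tz":65,"roll":0},
  {"tx":-12,"ty":-1,"tz":90,"roll":0},
  {"tx":-12,"ty":-1,"tz":108,"roll":0},
  {"tx":-12,"ty":-1,"tz":118,"roll":0},
  {"tx":-12,"ty":-1,"tz":124,"roll":0},
  {"tx":-12,"ty":-1,"tz":124,"roll":0},
])

```text
t: 23.88
eef_pos: [547.4, 280.7, 118.7]
tcp_rot: [-3.14, 0.0, 1.571]
ft_force: [0.5, -0.4, -3.3]
opening: 0.642
grip_force: 30.0
```

>>> step_arm([
  {"tx":0,"ty":0,"tz":2,"roll":0},
  {"tx":0,"ty":0,"tz":4,"roll":0},
  {"tx":0,"ty":0,"tz":4,"roll":0},
])

```text
t: 24.13
eef_pos: [548.1, 281.8, 117.0]
tcp_rot: [3.139, -0.001, 1.572]
ft_force: [0.1, 0.5, -0.2]
opening: 0.646
grip_force: 30.0
```

```bash
python3 tilt.py 75 62 28 76 -1
```

```text
tcp [548.1 281.8 117. ] yaw 1.572 F [ 0.1  0.5 -0.2]
blob [246.7 197.9] 117.5 tilt 102.0 err 3.9
```

>>> step_arm([
  {"tx":0,"ty":0,"tz":2,"roll":0},
  {"tx":0,"ty":0,"tz":3,"roll":0},
  {"tx":0,"ty":0,"tz":3,"roll":0},
])

```text
t: 24.43
eef_pos: [548.1, 282.4, 116.7]
tcp_rot: [3.138, -0.002, 1.572]
ft_force: [-8.8, -0.5, 28.7]
opening: 0.644
grip_force: 30.2
```

```bash
python3 tilt.py 75 62 28 76 -1; python3 - <<'E'
from h import *
import cv2
b=cv2.imread('pics/last.png');h=cv2.cvtColor(b,cv2.COLOR_BGR2HSV)
m=((abs(h[...,0].astype(int)-75)<14)&(h[...,1]>70)&(h[...,2]>40)).astype(np.uint8)
for c in blobs(m,(200,150,300,260),20): print(cv2.boundingRect(c),cv2.approxPolyDP(c,1.5,True).reshape(-1,2).tolist())
E
```

```text
tcp [548.1 282.4 116.7] yaw 1.572 F [-8.8 -0.5 28.7]
blob [246.8 197.9] 118.5 tilt 101.8 err 3.8
(238, 190, 25, 16) [[262, 190], [244, 196], [238, 194], [239, 203], [242, 205], [249, 203], [249, 198], [261, 193]]
```

>>> step_arm([
  {"tx":0,"ty":0,"tz":-4,"roll":0},
  {"tx":0,"ty":0,"tz":-7,"roll":0},
  {"tx":4,"ty":0,"tz":-7,"roll":0},
  {"tx":8,"ty":0,"tz":-7,"roll":0},
  {"tx":12,"ty":0,"tz":-7,"roll":0},
  {"tx":16,"ty":0,"tz":-7,"roll":0},
  {"tx":16,"ty":0,"tz":-7,"roll":0},
])

```text
t: 25.07
eef_pos: [547.3, 298.3, 119.2]
tcp_rot: [-3.141, 0.0, 1.572]
ft_force: [0.2, -1.0, -3.1]
opening: 0.646
grip_force: 30.0
```

```bash
python3 tilt.py 75 62 28 76 -1; python3 tilt.py 14 56 24 67 1 | tail -1; python3 - <<'E'
from h import *
b=cv2.imread('pics/last.png');h=cv2.cvtColor(b,cv2.COLOR_BGR2HSV)
for q in(75,14):
  m=((abs(h[...,0].astype(int)-q)<14)&(h[...,1]>100)&(h[...,2]>40)).astype(np.uint8)
  for c in blobs(m,(200,150,300,260),20)[:2]: print(q,cv2.boundingRect(c),cv2.approxPolyDP(c,1.5,True).reshape(-1,2).tolist())
E
```

```text
tcp [547.3 298.3 119.2] yaw 1.572 F [ 0.2 -1.  -3.1]
blob [246.1 194.8] 175.5 tilt 96.5 err 2.3
blob [232.  193.1] 17.0 tilt 60.6 err 12.8
75 (235, 188, 24, 15) [[258, 188], [241, 193], [235, 192], [236, 200], [240, 202], [249, 199], [251, 196], [258, 194]]
```

>>> step_arm([
  {"tx":3,"ty":0,"tz":0,"roll":0},
  {"tx":6,"ty":0,"tz":0,"roll":0},
  {"tx":9,"ty":0,"tz":0,"roll":0},
  {"tx":9,"ty":0,"tz":0,"roll":0},
])

```text
t: 25.5
eef_pos: [546.8, 303.9, 119.8]
tcp_rot: [-3.139, 0.005, 1.573]
ft_force: [-4.1, -19.8, 4.6]
opening: 0.649
grip_force: 30.1
```

```bash
python3 tilt.py 75 62 28 76 -1
```

```text
tcp [546.8 303.9 119.8] yaw 1.573 F [ -4.1 -19.8   4.6]
blob [246.1 194.3] 191.0 tilt 92.7 err 2.1
```

It is flush against the orange carton (20 N, tilt about 90°). I ease off, seat it and release.

>>> step_arm([
  {"tx":-4,"ty":0,"tz":0,"roll":0},
  {"tx":-5,"ty":0,"tz":2,"roll":0},
  {"tx":-5,"ty":0,"tz":4,"roll":0},
  {"tx":-5,"ty":0,"tz":4,"roll":0},
])

```text
t: 25.88
eef_pos: [547.7, 302.1, 116.9]
tcp_rot: [3.14, -0.001, 1.572]
ft_force: [-3.7, -1.4, 10.9]
opening: 0.647
grip_force: 30.0
```

```bash
python3 tilt.py 75 62 28 76 -1
```

```text
tcp [547.7 302.1 116.9] yaw 1.572 F [-3.7 -1.4 10.9]
blob [246.  195.2] 171.5 tilt 95.2 err 2.3
```

>>> step_arm([
  {"tx":0,"ty":0,"tz":-1,"roll":0},
  {"tx":0,"ty":0,"tz":-1,"roll":0},
  {"tx":0,"ty":0,"tz":-1,"roll":0},
  {"tx":0,"ty":0,"tz":-20,"roll":0},
  {"tx":0,"ty":0,"tz":-50,"roll":0},
  {"tx":0,"ty":0,"tz":-80,"roll":0},
], grip=85)

```text
t: 26.43
eef_pos: [547.1, 301.6, 195.7]
tcp_rot: [-3.14, 0.001, 1.572]
ft_force: [-0.3, 0.3, 0.6]
opening: 0.892
grip_force: 0.0
```

```bash
python3 - <<'E'
from h import *
from cell import optics
d=optics.read_camera("side");b=d["pixels"];h=cv2.cvtColor(b,cv2.COLOR_BGR2HSV)
for q in(75,14,110):
  m=((abs(h[...,0].astype(int)-q)<11)&(h[...,1]>110)&(h[...,2]>40)).astype(np.uint8)
  for c in blobs(m,(200,130,300,260),25)[:3]: print(q,cv2.boundingRect(c),cv2.approxPolyDP(c,1.2,True).reshape(-1,2).tolist())
V=d["view"];rv,_=cv2.Rodrigues(V[:3,:3])
print(cv2.projectPoints(np.array([[516,288,z] for z in(8,36,60,124.)]+[[578,288,z] for z in(8,36,60,124.)]),rv,V[:3,3],d["mtx"],None)[0].reshape(-1,2).round().tolist())
E
```

```text
75 (235, 188, 24, 15) [[257, 188], [240, 194], [235, 193], [236, 200], [238, 202], [247, 200], [251, 196], [258, 194]]
110 (250, 188, 50, 53) [[281, 188], [260, 194], [250, 199], [252, 202], [254, 227], [268, 240], [299, 228], [287, 218], [287, 213], [284, 212], [284, 227], [277, 231], [273, 229], [270, 206], [276, 202], [283, 204], [281, 199]]
110 (220, 168, 8, 15) [[220, 168], [220, 174], [227, 182], [226, 175]]
[[242.0, 212.0], [241.0, 204.0], [240.0, 196.0], [238.0, 174.0], [262.0, 205.0], [261.0, 197.0], [261.0, 189.0], [259.0, 167.0]]
```

Both cartons stand upright: the green band's edges match the projection of a standing carton. Now the bookend.

>>> step_arm([
  {"tx":-35,"ty":0,"tz":0,"roll":0},
  {"tx":-70,"ty":0,"tz":0,"roll":0},
  {"tx":-105,"ty":1,"tz":0,"roll":0},
  {"tx":-135,"ty":1,"tz":5,"roll":0},
  {"tx":-148,"ty":1,"tz":25,"roll":0},
  {"tx":-148,"ty":1,"tz":60,"roll":0},
  {"tx":-148,"ty":1,"tz":95,"roll":0},
  {"tx":-148,"ty":1,"tz":125,"roll":0},
  {"tx":-148,"ty":1,"tz":140,"roll":0},
  {"tx":-148,"ty":1,"tz":140,"roll":0},
], grip=60)

```text
t: 27.32
eef_pos: [547.1, 153.3, 52.2]
tcp_rot: [-3.136, 0.001, 1.572]
ft_force: [-0.7, -0.5, -0.5]
opening: 0.629
grip_force: 0.0
```

>>> step_arm([
  {"tx":0,"ty":0,"tz":0,"roll":0},
  {"tx":0,"ty":0,"tz":0,"roll":0},
  {"tx":0,"ty":0,"tz":0,"roll":0},
  {"tx":0,"ty":0,"tz":0,"roll":0},
  {"tx":0,"ty":0,"tz":0,"roll":0},
  {"tx":0,"ty":0,"tz":0,"roll":0},
], grip=20)

```text
t: 27.82
eef_pos: [547.1, 153.6, 56.4]
tcp_rot: [-3.139, -0.0, 1.571]
ft_force: [-8.0, -0.5, 8.0]
opening: 0.314
grip_force: 30.0
```

>>> step_arm([
  {"tx":10,"ty":0,"tz":0,"roll":0},
  {"tx":22,"ty":0,"tz":0,"roll":0},
  {"tx":34,"ty":0,"tz":0,"roll":0},
  {"tx":46,"ty":0,"tz":0,"roll":0},
  {"tx":58,"ty":0,"tz":0,"roll":0},
  {"tx":66,"ty":0,"tz":0,"roll":0},
  {"tx":72,"ty":0,"tz":0,"roll":0},
  {"tx":76,"ty":0,"tz":0,"roll":0},
  {"tx":80,"ty":0,"tz":0,"roll":0},
  {"tx":82,"ty":0,"tz":0,"roll":0},
])

```text
t: 28.65
eef_pos: [548.1, 235.9, 56.4]
tcp_rot: [-3.141, -0.0, 1.572]
ft_force: [-3.2, -1.4, 5.5]
opening: 0.311
grip_force: 30.0
```

>>> step_arm([
  {"tx":2,"ty":0,"tz":0,"roll":0},
  {"tx":4,"ty":0,"tz":0,"roll":0},
  {"tx":6,"ty":0,"tz":0,"roll":0},
  {"tx":6,"ty":0,"tz":0,"roll":0},
])

```text
t: 28.98
eef_pos: [548.2, 241.8, 56.5]
tcp_rot: [-3.141, -0.0, 1.571]
ft_force: [-2.0, 0.8, 5.2]
opening: 0.318
grip_force: 30.0
```

>>> step_arm([
  {"tx":1,"ty":0,"tz":0,"roll":0},
  {"tx":2,"ty":0,"tz":0,"roll":0},
  {"tx":3,"ty":0,"tz":0,"roll":0},
  {"tx":3,"ty":0,"tz":0,"roll":0},
])

```text
t: 29.32
eef_pos: [548.2, 244.6, 56.5]
tcp_rot: [-3.141, -0.0, 1.571]
ft_force: [-2.9, -0.5, 6.0]
opening: 0.317
grip_force: 30.0
```

>>> step_arm([
  {"tx":1,"ty":0,"tz":0,"roll":0},
  {"tx":2,"ty":0,"tz":0,"roll":0},
  {"tx":2,"ty":0,"tz":0,"roll":0},
])

```text
t: 29.57
eef_pos: [548.2, 246.6, 56.4]
tcp_rot: [-3.141, -0.0, 1.571]
ft_force: [-2.9, 0.1, 4.9]
opening: 0.316
grip_force: 30.0
```

>>> step_arm([
  {"tx":1,"ty":0,"tz":0,"roll":0},
  {"tx":2,"ty":0,"tz":0,"roll":0},
  {"tx":2,"ty":0,"tz":0,"roll":0},
])

```text
t: 29.82
eef_pos: [548.2, 248.4, 56.5]
tcp_rot: [-3.141, 0.0, 1.571]
ft_force: [-2.0, -1.6, 5.1]
opening: 0.316
grip_force: 30.0
```

>>> step_arm([
  {"tx":1,"ty":0,"tz":0,"roll":0},
  {"tx":2,"ty":0,"tz":0,"roll":0},
  {"tx":2,"ty":0,"tz":0,"roll":0},
])

```text
t: 30.07
eef_pos: [548.2, 248.7, 56.4]
tcp_rot: [-3.14, 0.002, 1.572]
ft_force: [-3.0, -14.5, 7.8]
opening: 0.316
grip_force: 30.0
```

```bash
python3 - <<'E'
from h import *
from cell import optics,env
d=optics.read_camera("side");b=d["pixels"];h=cv2.cvtColor(b,cv2.COLOR_BGR2HSV)
for q in(75,14,110):
  m=((abs(h[...,0].astype(int)-q)<11)&(h[...,1]>110)&(h[...,2]>40)).astype(np.uint8)
  for c in blobs(m,(200,130,300,260),15)[:3]: print(q,cv2.boundingRect(c),cv2.approxPolyDP(c,1.2,True).reshape(-1,2).tolist())
V=d["view"];rv,_=cv2.Rodrigues(V[:3,:3])
f=lambda P:cv2.projectPoints(np.float64(P),rv,V[:3,3],d["mtx"],None)[0].reshape(-1,2).round(1).tolist()
print("panel top corners for face y 294,300,306 (rear face -4)",[f([[502,y-4,94],[592,y-4,94]]) for y in(294,300,306)])
print(env.state()["ft_force"],env.state()["eef_pos"])
E
```

```text
14 (244, 160, 28, 11) [[271, 160], [245, 168], [244, 170], [252, 169], [255, 165], [260, 166], [269, 163]]
110 (234, 181, 46, 43) [[235, 184], [234, 193], [237, 211], [250, 223], [264, 219], [279, 212], [271, 206], [268, 199], [266, 199], [264, 206], [265, 212], [257, 215], [254, 212], [254, 204], [249, 197], [246, 182], [244, 181]]
110 (252, 175, 9, 15) [[260, 175], [252, 180], [254, 189], [260, 187]]
panel top corners for face y 294,300,306 (rear face -4) [[[233.6, 185.4], [263.7, 175.8]], [[232.5, 184.5], [262.6, 175.0]], [[231.4, 183.7], [261.4, 174.2]]]
[ -2.47492883 -15.12051076   7.02396561] [548.19303711 248.65161939  56.4320992 ]
```

A firm stop at 15 N with the joint at about 0.119–0.120: the row is tight. I release the spring load, open and lift away.

>>> step_arm([
  {"tx":-1,"ty":0,"tz":0,"roll":0},
  {"tx":-1,"ty":0,"tz":0,"roll":0},
])

```text
t: 30.28
eef_pos: [548.2, 248.6, 56.4]
tcp_rot: [-3.141, 0.001, 1.571]
ft_force: [-3.5, -7.5, 6.6]
opening: 0.315
grip_force: 30.0
```

>>> step_arm([
  {"tx":0,"ty":0,"tz":0,"roll":0},
  {"tx":0,"ty":0,"tz":0,"roll":0},
  {"tx":0,"ty":0,"tz":0,"roll":0},
  {"tx":0,"ty":0,"tz":-25,"roll":0},
  {"tx":0,"ty":0,"tz":-60,"roll":0},
  {"tx":0,"ty":0,"tz":-100,"roll":0},
  {"tx":-30,"ty":0,"tz":-135,"roll":0},
  {"tx":-70,"ty":-10,"tz":-150,"roll":0},
  {"tx":-110,"ty":-20,"tz":-150,"roll":0},
  {"tx":-150,"ty":-30,"tz":-150,"roll":0},
  {"tx":-190,"ty":-40,"tz":-150,"roll":0},
  {"tx":-230,"ty":-50,"tz":-150,"roll":0},
], grip=60)

```text
t: 31.28
eef_pos: [499.0, 21.9, 206.0]
tcp_rot: [3.14, -0.0, 1.573]
ft_force: [0.3, -0.5, -0.4]
opening: 0.629
grip_force: 0.0
```

```bash
python3 - <<'E'
from h import *
from cell import optics,env
print(env.state()["eef_pos"],env.state()["ft_force"])
t=optics.read_camera("top");im=t["pixels"];h=cv2.cvtColor(im,cv2.COLOR_BGR2HSV);V=h[...,2]
w=((V>140)&(h[...,1]<60)).astype(np.uint8)
for c in blobs(w,(95,205,185,280)): print("white",cv2.boundingRect(c),rect(t,c,118))
bl=((abs(h[...,0].astype(int)-108)<12)&(h[...,1]>140)&(V>60)).astype(np.uint8)
for c in blobs(bl,(140,210,240,280),20)[:2]:
    x,y,wd,ht=cv2.boundingRect(c);print("blue",(x,y,wd,ht),"panel top left",ray(t,[(x,y+2)],94),"foot end",ray(t,[(x+wd,245)],14))
print("gray profile row 240:",V[240,100:185].tolist())
for n,roi,lo in(("orange",(322,178,364,236),1),("green",(375,190,440,245),1)): print(n,"still on bench:",len(blobs(w,roi)))
E
```

```text
[498.97768939  21.86336809 206.01935336] [ 0.28199321 -0.45382313 -0.40711606]
white (106, 220, 55, 40) [541.6, 356.9, 115.5, 85.5, 84.3]
blue (160, 221, 45, 43) panel top left [[586.11304773 304.02193053]] foot end [[543.41401537 219.65669106]]
gray profile row 240: [58, 59, 58, 59, 60, 78, 132, 184, 209, 216, 217, 217, 217, 217, 217, 214, 209, 209, 209, 196, 181, 192, 210, 216, 217, 217, 217, 217, 214, 208, 209, 210, 200, 187, 194, 206, 207, 209, 214, 217, 217, 215, 211, 212, 216, 217, 217, 218, 218, 217, 217, 214, 208, 209, 209, 196, 165, 128, 102, 106, 137, 157, 142, 102, 70, 64, 65, 65, 66, 65, 69, 90, 131, 165, 182, 187, 187, 188, 190, 189, 180, 152, 104, 63, 50]
orange still on bench: 0
green still on bench: 0
```

```bash
python3 -c "
from cell import env
print(env.job_done())"
```

```text
the job is handed in; nothing more can be done
None
```

I handed the job in at 31 s of the 72 s: both cartons stand on end in the rack beside the blue-banded ones and the bookend is snug against the row (joint about 0.12); the final check was by image measurements, not a viewed picture, and I did not measure the glassware again, though no move went into it.

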